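Draw the bottom cassette carrier from the gravity magazine and dock it under the hold-down

TASK

Draw the lowest cassette carrier out of the gravity magazine by its grip tongue, so that the three above drop down and stay in the magazine, lying flat. Then slide that carrier, tongue outwards, into the dock under the sprung hold-down finger until it is fully home against the stop with the finger bearing down on it, and let go. Leave the egg timer, the small bottle and the marker where they are.

Things in the scene. Friction and masses are not known exactly. Their poses are not given: they have to be found in the camera images.
- magazine: fixed gravity magazine, a grey block with upright aluminium corner strips, holding four carriers stacked with tongues out of the mouth. Origin: centre of its underside, z up; the mouth looks along its -x axis (to the robot's right) and the bottom carrier is drawn out along -x. Floor 30 mm above the bench, x = -60 to +62 mm (back wall); strips reach |y| = 41, z = 138 mm
- magazine_mouth (a point): middle of the mouth at floor level, magazine x = -62, z = 30 mm. Two posts here, |y| = 20 to 40 mm, hold back the shoulders of the upper carriers; they end at z = 59 so only the bottom carrier passes under. The upper ones tip down at the back as it leaves and lie flat only once it has been drawn out by more than 155 mm
- carrier_1: the lowest carrier in the stack, to be moved: flat grey plastic, 0.08 to 0.15 kg. Body 116 (x) x 64 (y) x 22 mm (z), a white cassette in a pocket on top; a narrower grip tongue at its -x end. Reaches from x = -94 (tongue end) to +58 mm. Origin: centre of the body's underside; z up, x from the tongue into the body
- carrier_1_tongue (a point): middle of that carrier's tongue, 76 mm from its origin along -x, 6.5 mm above its underside. Tongue 36 long, 34 wide (y), 13 mm thick, overhanging the floor, free below: it spans bench height 30 to 43 mm, the next tongue begins at 52 and must not be pinched along, so pinch across the 34 mm with the fingers tilted about 45 degrees, coming from the mouth side
- carrier_2: second carrier from below, same shape as carrier_1, lies on it; origin the same way
- carrier_3: third carrier from below, same shape; origin the same way
- carrier_4: top carrier, same shape; origin the same way
- dock: fixed dock, a low grey block with a floor 30 mm above the bench, x = -58 to +58 mm. Origin: centre of its underside, z up; the open mouth looks along its -x axis (to the robot's right). A carrier slides in along +x, its tongue last and sticking out of the mouth. Hinge cheeks of the hold-down at x = 86 to 104 mm, up to z = 76 mm
- dock_mouth (a point): middle of the lane's funnel mouth on the floor, dock x = -29, z = 30 mm. The funnel narrows to x = -8 mm; from there to x = 58 rails 16 mm high leave a lane 68.6 mm wide. On the mouth side of this point the floor is open and a carrier can be set down on it
- dock_home (a point): where a carrier's origin lies when fully home, dock x = 0, y = 0, z = 30 mm; its +x end then meets the stop plate at dock x = 58 mm
- nose (a point): lowest point of the free-turning black roller (28 mm across, 24 mm wide) at the tip of the hold-down finger; at rest at dock x = 30, z = 47 mm, 5 mm lower than the top of a docked carrier. A carrier pushed in level along the floor meets it with its +x end at dock x = 19 mm and lifts it by itself
- holddown (a joint): hinge of the sprung hold-down finger, rad: 0 at rest (down), grows as it is lifted; about 0.077 when it bears on a docked carrier. It presses with about 2.3 N at rest, 3.5 N when so lifted; pushing a carrier under it takes up to about 12 N
- egg_timer: round white kitchen timer with a knob, 64 mm wide, 39 mm high, origin under its centre (leave alone)
- dropper_bottle: small white bottle with coloured cap, 27 mm wide, 67 mm high, origin under its centre (leave alone)
- marker: marker pen lying near the front edge, 135 mm long, 17 mm thick, origin under its middle (leave alone)

How it is judged:
By the outcome, as a careful person would: the job done as asked, in the order asked, and still so for the second after the job is handed in, with the robot touching nothing.
It also fails if it takes over 51 s, if anything falls off the work surface, if the arm or the gripper's body presses on something with over 40 N, if the wrist force passes 120 N, or if a joint passes its speed limit or range.

ROBOT

A 7-joint arm with a two-finger parallel gripper is mounted at the origin on a cart in front of the work surface, level with it; the furniture and walls round the work are solid. World frame = base frame: x ahead of the robot, y to its left, z up, the work surface at z = 0. Lengths are in m, angles in rad, forces in N, time in s.
With the tool pointing down it reaches from about 0.425 to 0.875 m from the base axis. Payload 8.4 kg.
Tool frame: the origin (TCP) lies at the very end of the fingers, on their centre line; the grasp point (between the pads) lies 19 mm behind it; z points along the fingers, y is the line along which they close (so a half turn about z gives the same grasp; the last joint's range is limited). The gripper opens to 87 mm and grips with 3 to 60 N. Pads are 19 mm wide; open, the fingers measure 117 mm over their backs; the gripper's body (75 mm by 190 mm) begins 51 mm behind the grasp point.
Start: joints at [1.201, 0.333, 0.04, 1.465, -0.013, 1.343, -0.059], TCP at [0.174, -0.626, 0.223] pointing down, gripper open.
Joint ranges: [-2.58, 2.58], [-0.38, 2.09], [-1.3, 1.39], [0.25, 2.4], [-1.5, 4.64], [0.08, 2.09], [-2.65, 2.65]. Speed limits (rad/s): [2.22, 2.22, 2.79, 2.79, 3.14, 3.14, 3.14].

INTERFACE

Orientations are given as [roll, pitch, yaw] about the fixed x, y, z axes, in that order (R = Rz(yaw) Ry(pitch) Rx(roll)).
In Python, from workcell import manip, eyes gives the robot as it stands (manip), with the cameras (eyes).
- The arm moves only by the shell command python3 inch.py 'ROWS' [FORCE]. ROWS is a JSON list of rows, 1 to 8 of them, each an object with the fields finger_gap (the finger opening in m), x, y, z (the shift in m), wx, wy, wz (a rotation vector in rad); a field left out counts as zero (the opening has to be given); each row shifts and turns the commanded pose from where the row before left it, along the tool's axes as they then stand; what a row does not reach is not made up. A row lasts 1/12 s, in which the tool goes at most 0.0417 m and 0.125 rad, less where a joint would pass 70% of its speed; a pose out of reach is approached as far as the arm can. The fingers move at their own pace and stop on an object; FORCE is the grip in N (left out, the last holds). Time passes only in rows, so rows that do not move let the fingers close. It prints the time, the measured TCP pose, the force, the opening and the grip force at its end. Input that does not fit is refused with a message, and nothing moves.
- manip.get_state(): the state, without advancing time (a new reading comes with each control period).
- eyes.snapshot(name): name is "side" or "top"; returns the picture (420x560x3 uint8, blue, green, red); there is no depth.
- eyes.camera_info(name): a dict with "vfov" (degrees; the focal length in pixels is half the picture's height over the tangent of half this angle, whatever the lens; pixels are square), "cx", "cy" (the principal point, pixels), "extrinsics" (4x4, takes a point from camera to world coordinates). Camera axes: x right, y up, looking along -z (the intrinsics and any distortion apply to the point x, -y, -z); pixel columns grow to the right and rows downward; lengths in m; the calibration is good to about 2 mm. A picture is of the moment at which its call begins. camera_info takes no time and is no camera call.
- manip.finish_job(): hands the job in; it is judged then, once.
The state is a dict: "time_s": time; "joints": joint angles; "joint_velocities": joint speeds; "joint_efforts": joint torques, N m; "tcp_pos": TCP position; "orientation": TCP orientation; "force": force on the tool from outside, world axes, zero at the start; "moment": the same for the moment, N m; "width": finger opening in m; "grip_force": force on a finger pad.
Only numpy, scipy, OpenCV 4.12 (cv2) and the standard library are available. Lean on these libraries where they do the work, as an engineer would, in place of code of your own. Each camera call takes 0.05 s, during which the arm holds its last target. There are 200 camera calls.

## Working session

There is one attempt and no reset: what is moved stays moved. The work goes in short steps, Python scripts to look and compute and a shell command to move; the robot and the scene stay as the last step left them, time stands still between calls to the robot, and variables do not carry over. Pictures are saved under pics/ and viewed, at most 10 in all, crops included, and the job is handed in when it is done.

```bash
ls; mkdir -p pics
python3 - <<'E'
from workcell import manip, eyes
import cv2,numpy as np
np.set_printoptions(precision=4,suppress=True)
for n in("side","top"):
    c=eyes.camera_info(n);print(n,c)
    cv2.imwrite(f"pics/{n}0.png",eyes.snapshot(n))
print(manip.get_state())
E
```

```text
inch.py
pics
workcell.py
side {'vfov': 55.091025350506605, 'cx': 285.81115356466137, 'cy': 210.54414596295553, 'extrinsics': array([[-0.8687,  0.2206, -0.4436,  0.1418],
       [-0.4952, -0.3572,  0.792 ,  0.7861],
       [ 0.0163,  0.9076,  0.4195,  0.4407],
       [ 0.    ,  0.    ,  0.    ,  1.    ]])}
top {'vfov': 47.41453891738168, 'cx': 280.20087405306947, 'cy': 202.96031198104862, 'extrinsics': array([[ 0.0093,  0.997 , -0.077 ,  0.416 ],
       [-1.    ,  0.0095,  0.0015,  0.0855],
       [ 0.0023,  0.077 ,  0.997 ,  1.379 ],
       [ 0.    ,  0.    ,  0.    ,  1.    ]])}
{'time_s': 0.1, 'joints': array([ 1.2008,  0.3338,  0.0399,  1.4662, -0.0134,  1.3433, -0.0585]), 'joint_velocities': array([-0.0012, -0.002 , -0.0008, -0.0017,  0.0018, -0.0008, -0.0005]), 'joint_efforts': array([  0.0048, -65.7821,   1.3399, -40.4711,  -0.0598,   0.0409,
         0.    ]), 'tcp_pos': array([ 0.1737, -0.6259,  0.2218]), 'orientation': array([-3.1401,  0.0001,  0.2708]), 'force': array([ 0.9938, -0.3707,  0.4218]), 'moment': array([0.004 , 0.0473, 0.0475]), 'grip_force': 0.0, 'width': 0.08714943745194864}
```

View pics/top0.png

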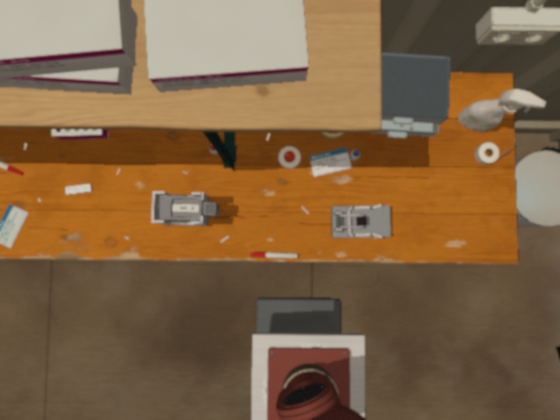

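View pics/side0.png

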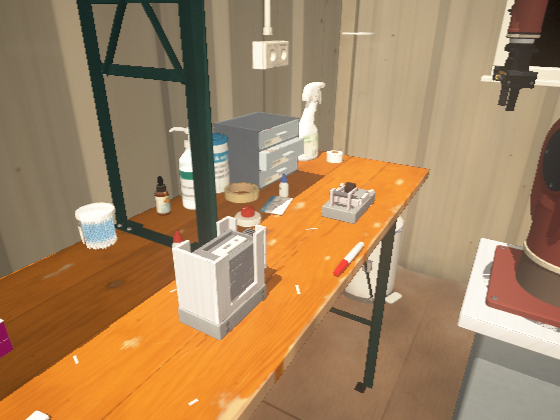

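The top view shows the magazine at about (182,208) with its tongues towards the image right, the dock at (361,221), the marker at (274,255), the timer at (289,157) and the bottle at (355,155). In the side view the magazine is at (220,275), the dock at (348,202) and the arm is parked at the upper right. Next I'll enlarge the magazine and dock.

Run:
```python
import cv2,numpy as np
t=cv2.imread("pics/top0.png");s=cv2.imread("pics/side0.png")
def crop(i,x,y,w,h,k):return cv2.resize(i[y:y+h,x:x+w],None,fx=k,fy=k,interpolation=cv2.INTER_CUBIC)
a=crop(t,145,180,80,50,5);b=crop(t,325,195,80,50,5)
cv2.imwrite("pics/tz.png",np.hstack([a,b]))
a=crop(s,165,205,110,130,4);b=crop(s,310,170,80,60,4)
b=cv2.copyMakeBorder(b,0,a.shape[0]-b.shape[0],0,0,cv2.BORDER_CONSTANT)
cv2.imwrite("pics/sz.png",np.hstack([a,b]))
```

```text
(no output)
```

View pics/tz.png

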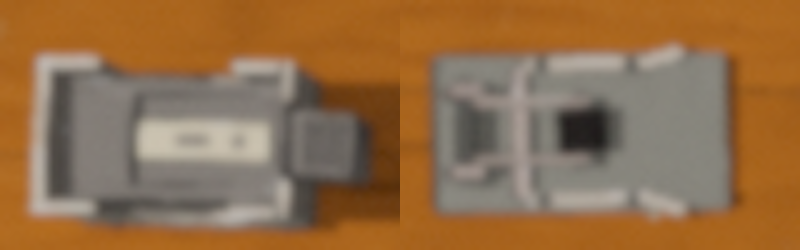

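View pics/sz.png

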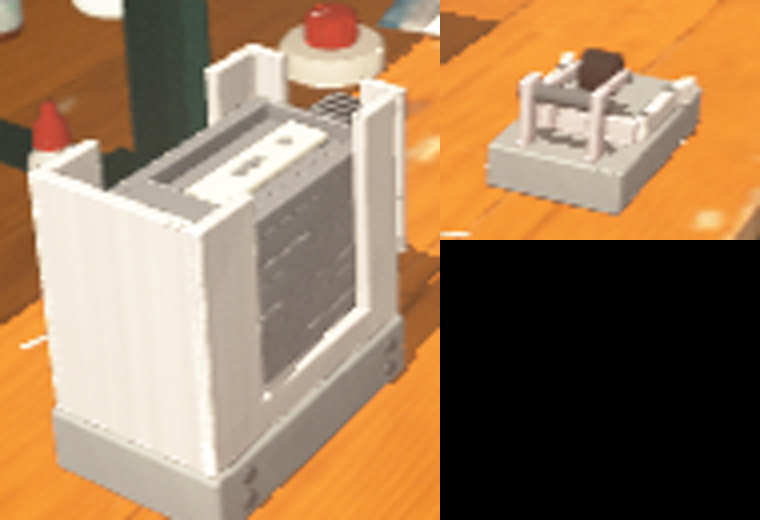

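The zoomed top view puts the dock block at about px (332–391, 206–238), mouth to the right. The magazine strips span px (152–204, 191–223), with the top tongue to px ~218. In the side zoom the magazine's outer strip corners are at px (172,247) and (215,262). Next: masks and ray casting.

```bash
cat > h.py <<'E'
import cv2,numpy as np
from workcell import manip, eyes
from scipy.spatial.transform import Rotation as Ro
np.set_printoptions(precision=4,suppress=True)
def ray(n,uv):
    c=eyes.camera_info(n);f=210/np.tan(np.radians(c["vfov"]/2));E=np.array(c["extrinsics"])
    return E[:3,3],E[:3,:3]@np.array([(uv[0]-c["cx"])/f,-(uv[1]-c["cy"])/f,-1])
def onz(n,uv,z):
    o,d=ray(n,uv);return o+d*(z-o[2])/d[2]
def px(n,p):
    c=eyes.camera_info(n);f=210/np.tan(np.radians(c["vfov"]/2));E=np.array(c["extrinsics"])
    q=E[:3,:3].T@(np.array(p)-E[:3,3]);return np.array([c["cx"]-f*q[0]/q[2],c["cy"]+f*q[1]/q[2]])
def tri(a,b):
    (o,d),(p,e)=ray("top",a),ray("side",b)
    s=np.linalg.lstsq(np.c_[d,-e],p-o,rcond=None)[0]
    A,B=o+s[0]*d,p+s[1]*e;return (A+B)/2,np.linalg.norm(A-B)
def go(target,rpy):   # shift and turn in tool axes from measured pose
    s=manip.get_state();R=Ro.from_euler("xyz",s["orientation"]);T=Ro.from_euler("xyz",rpy)
    print("tool shift",R.inv().apply(np.array(target)-s["tcp_pos"]),"rotvec",(R.inv()*T).as_rotvec())
E
python3 - <<'E'
from h import *
t=cv2.imread("pics/top0.png");s=cv2.imread("pics/side0.png")
hsv=cv2.cvtColor(t,cv2.COLOR_BGR2HSV)
def blob(m,x,y,w,h):
    r=np.zeros_like(m);r[y:y+h,x:x+w]=m[y:y+h,x:x+w]
    c=max(cv2.findContours(r,cv2.RETR_EXTERNAL,cv2.CHAIN_APPROX_NONE)[0],key=cv2.contourArea)
    return c
g=((hsv[...,1]<110)*255).astype(np.uint8)
c=blob(g,322,195,80,52);b=cv2.boxPoints(cv2.minAreaRect(c));print("dock rect px",b.tolist(),cv2.minAreaRect(c))
P=np.array([onz("top",p,.03) for p in b]);print(P)
w=((hsv[...,1]<60)&(hsv[...,2]>140)).astype(np.uint8)*255
# white magazine strips
r=np.zeros_like(w);r[180:232,145:225]=w[180:232,145:225]
n=cv2.findNonZero(r);rc=cv2.minAreaRect(n);b=cv2.boxPoints(rc);print("mag strips",rc,b.tolist());print(np.array([onz("top",p,.138) for p in b]))
# line fits along the long edges of the dock (subpixel by saturation crossing at half level)
S=cv2.GaussianBlur(hsv[...,1],(3,3),0).astype(float)
def edge(line,i0,step):
    k=i0
    while line[k]<100:k+=step
    a,bv=line[k-step],line[k];return k-step+step*(100-a)/(bv-a)
cols=np.arange(345,385)
up=np.array([edge(S[:,x],215,-1) for x in cols]);dn=np.array([edge(S[:,x],225,1) for x in cols])
rows=np.arange(211,234);ri=np.array([edge(S[y],380,1) for y in rows]);le=np.array([edge(S[y],350,-1) for y in rows])
for nme,u,v in(("up",cols,up),("dn",cols,dn)):
    pts=np.array([onz("top",p,.03) for p in zip(u,v)]);k=np.polyfit(pts[:,1],pts[:,0],1);print(nme,"slope",k[0],"x at y=-.15",np.polyval(k,-.15),np.median(pts[:,0]))
for nme,u in(("ri",ri),("le",le)):
    pts=np.array([onz("top",p,.03) for p in zip(u,rows)]);k=np.polyfit(pts[:,0],pts[:,1],1);print(nme,"slope",k[0],"y",np.median(pts[:,1]))
E
```

```text
dock rect px [[331.0, 204.0], [390.0, 204.0], [390.0, 238.0], [331.0, 238.0]] ((360.5, 221.0), (34.0, 59.0), 90.0)
[[ 0.5186 -0.0603  0.03  ]
 [ 0.5202 -0.2273  0.03  ]
 [ 0.4242 -0.2265  0.03  ]
 [ 0.4226 -0.0604  0.03  ]]
mag strips ((177.2584228515625, 207.71347045898438), (50.71336364746094, 32.4565544128418), 1.6846843957901) [[151.43560791015625, 223.18927001953125], [152.38980102539062, 190.74673461914062], [203.08123779296875, 192.2376708984375], [202.12704467773438, 224.68020629882812]]
[[0.4561 0.417  0.138 ]
 [0.5406 0.417  0.138 ]
 [0.5379 0.2849 0.138 ]
 [0.4534 0.2855 0.138 ]]
up slope -0.04511618142617237 x at y=-.15 0.5162955534628247 0.5163577428975683
dn slope -0.004961710674309384 x at y=-.15 0.42596654106094073 0.4258101857191019
ri slope 0.02576882380710787 y -0.22744465642015876
le slope 0.02351878288681556 y -0.061010828784198196
```

Run:
```python
from h import *
s=cv2.imread("pics/side0.png");g=cv2.cvtColor(s,cv2.COLOR_BGR2GRAY)
for nme,p in(("back far",(172.5,248)),("back near",(215,263)),("mouth near",(266,227)),("mouth far",(216.7,221.5))):
    q=cv2.cornerSubPix(g,np.array([[p]],np.float32),(3,3),(-1,-1),(3,50,.01))[0,0]
    print(nme,q,onz("side",q,.138),onz("side",p,.138))
# where do these predicted magazine points sit in each picture (for checking)
k=4
v=cv2.resize(s[170:230,310:390],None,fx=9,fy=9,interpolation=cv2.INTER_CUBIC)
o=np.array([.4711,-.1695]);a=np.radians(91.4);X=np.array([np.cos(a),np.sin(a)]);Y=np.array([-X[1],X[0]])
for x,y,z in((-58,-45,30),(-58,45,30),(108,-45,30),(108,45,30),(108,-45,0),(108,45,0),(-58,45,0),(104,0,76),(30,0,47)):
    p=np.r_[o+(x*X+y*Y)/1000,z/1000];u=(px("side",p)-[310,170]+.5)*9;cv2.circle(v,tuple(int(i) for i in u),4,(255,0,255),1)
cv2.imwrite("pics/chk1.png",v)
```

```text
back far [171.4466 247.8156] [0.5408 0.4178 0.138 ] [0.5391 0.4173 0.138 ]
back near [217.422  260.0237] [0.4616 0.4095 0.138 ] [0.4596 0.4174 0.138 ]
mouth near [265.654  226.6917] [0.4587 0.2871 0.138 ] [0.4577 0.2877 0.138 ]
mouth far [215.5851 222.0573] [0.5393 0.3165 0.138 ] [0.5391 0.3139 0.138 ]
```

View pics/chk1.png

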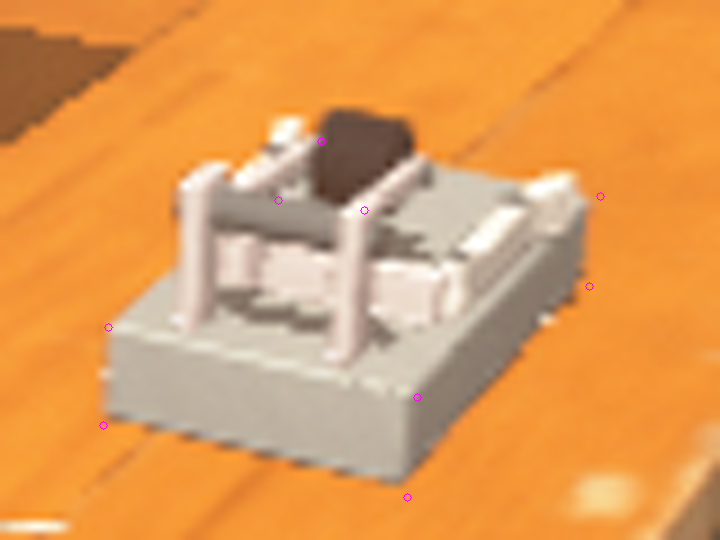

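```bash
python3 - <<'E'
from h import *
for n,p in(("back far",(112,322)),("back near",(412,395)),("mouth near",(586,206))):
    print(n,onz("side",(310+p[0]/9-.5,170+p[1]/9-.5),.03))
print(onz("side",(310+404/9-.5,170+481/9-.5),0),onz("side",(310+578/9-.5,170+292/9-.5),0))
E
python3 inch.py '[{"finger_gap": 0.087,"wz": -0.117},{"finger_gap": 0.087,"wz": -0.117},{"finger_gap": 0.087,"wz": -0.117},{"finger_gap": 0.087,"wz": -0.117},{"finger_gap": 0.087,"wz": -0.117},{"finger_gap": 0.087,"wz": -0.117},{"finger_gap": 0.087,"wz": -0.117},{"finger_gap": 0.087,"wz": -0.117}]' 50
python3 inch.py '[{"finger_gap": 0.087,"wz": -0.117},{"finger_gap": 0.087,"wz": -0.117},{"finger_gap": 0.087,"wz": -0.117},{"finger_gap": 0.087}]'
```

```text
back far [ 0.5144 -0.0645  0.03  ]
back near [ 0.4254 -0.0632  0.03  ]
mouth near [ 0.4287 -0.2187  0.03  ]
[ 0.428  -0.0716  0.    ] [ 0.4292 -0.2228 -0.    ]
time_s: 0.77
tcp_pos: [0.1738, -0.6261, 0.222]
orientation: [-3.141, -0.001, 1.213]
force: [-0.2, -0.7, -1.0]
width: 0.0874
grip_force: 0.0
time_s: 1.1
tcp_pos: [0.1737, -0.6261, 0.222]
orientation: [-3.141, -0.001, 1.563]
force: [0.3, -0.0, -0.4]
width: 0.0867
grip_force: 0.0
```

```bash
python3 inch.py '[{"finger_gap": 0.087,"x": 0.033,"y": 0.0205},{"finger_gap": 0.087,"x": 0.033,"y": 0.0205},{"finger_gap": 0.087,"x": 0.033,"y": 0.0205},{"finger_gap": 0.087,"x": 0.033,"y": 0.0205},{"finger_gap": 0.087,"x": 0.033,"y": 0.0205},{"finger_gap": 0.087,"x": 0.033,"y": 0.0205},{"finger_gap": 0.087,"x": 0.033,"y": 0.0205},{"finger_gap": 0.087,"x": 0.033,"y": 0.0205}]'
python3 inch.py '[{"finger_gap": 0.087,"x": 0.033,"y": 0.0205},{"finger_gap": 0.087,"x": 0.033,"y": 0.0205},{"finger_gap": 0.087,"x": 0.033,"y": 0.0205},{"finger_gap": 0.087,"x": 0.033,"y": 0.0205},{"finger_gap": 0.087,"x": 0.033,"y": 0.0205},{"finger_gap": 0.087,"x": 0.033,"y": 0.0205},{"finger_gap": 0.087,"x": 0.033,"y": 0.0205},{"finger_gap": 0.087,"x": 0.033,"y": 0.0205}]'
python3 inch.py '[{"finger_gap": 0.087,"x": 0.035},{"finger_gap": 0.087,"x": 0.035},{"finger_gap": 0.087,"x": 0.035},{"finger_gap": 0.087,"x": 0.035},{"finger_gap": 0.087,"x": 0.035},{"finger_gap": 0.087,"x": 0.035},{"finger_gap": 0.087}]'
python3 inch.py '[{"finger_gap": 0.087,"wy": 0.1245},{"finger_gap": 0.087,"wy": 0.1245},{"finger_gap": 0.087,"wy": 0.1245},{"finger_gap": 0.087,"wy": 0.1245},{"finger_gap": 0.087,"wy": 0.1245},{"finger_gap": 0.087,"wy": 0.1245},{"finger_gap": 0.087,"wy": 0.1245},{"finger_gap": 0.087}]'
python3 -c "
from h import *
s=manip.get_state();print(s['joints'],Ro.from_euler('xyz',s['orientation']).as_matrix())"
```

```text
time_s: 1.77
tcp_pos: [0.3418, -0.3626, 0.2225]
orientation: [-3.142, 0.0, 1.553]
force: [0.5, -0.4, 0.3]
width: 0.0871
grip_force: 0.0
time_s: 2.43
tcp_pos: [0.5093, -0.1009, 0.2227]
orientation: [3.141, 0.0, 1.553]
force: [0.4, -1.1, 0.5]
width: 0.0868
grip_force: 0.0
time_s: 3.02
tcp_pos: [0.5102, 0.1153, 0.223]
orientation: [3.141, -0.003, 1.562]
force: [-1.1, 0.3, 0.7]
width: 0.0867
grip_force: 0.0
time_s: 3.68
tcp_pos: [0.511, 0.1026, 0.2191]
orientation: [-3.127, -0.879, 1.536]
force: [-1.2, -0.9, -1.7]
width: 0.0873
grip_force: 0.0
[ 0.8975  0.3117 -0.7278  1.8667 -0.6911  1.2893  0.4346] [[ 0.0224  0.9997  0.0128]
 [ 0.6372 -0.0241  0.7703]
 [ 0.7704 -0.0091 -0.6375]]
```

```bash
python3 -c "
from h import *
psi=np.pi/2-.012
R=Ro.from_euler('z',psi)*Ro.from_euler('x',np.pi)*Ro.from_euler('y',.873)
print(R.as_euler('xyz'));r=R.as_euler('xyz')
go([.4967,.205,.10],r);go([.4967,.205,.022],r);go([.4975,.2796,.022],r)"
```

```text
[ 3.1416 -0.873   1.5588]
tool shift [-0.0268 -0.0157  0.1546] rotvec [ 0.0035 -0.0066 -0.0148]
tool shift [-0.0869 -0.015   0.2043] rotvec [ 0.0035 -0.0066 -0.0148]
tool shift [-0.0394 -0.016   0.2618] rotvec [ 0.0035 -0.0066 -0.0148]
```

```bash
python3 inch.py '[{"finger_gap": 0.087,"x": -0.005,"y": -0.003,"z": 0.031,"wx": 0.0035,"wy": -0.006,"wz": -0.0148},{"finger_gap": 0.087,"x": -0.005,"y": -0.003,"z": 0.031},{"finger_gap": 0.087,"x": -0.005,"y": -0.003,"z": 0.031},{"finger_gap": 0.087,"x": -0.005,"y": -0.003,"z": 0.031},{"finger_gap": 0.087,"x": -0.006,"y": -0.003,"z": 0.031},{"finger_gap": 0.087,"x": -0.03,"z": 0.025},{"finger_gap": 0.087,"x": -0.03,"z": 0.025},{"finger_gap": 0.087}]'
python3 - <<'E'
from h import *
s=manip.get_state();print(s["tcp_pos"],s["orientation"])
r=[3.1416,-.873,1.5588]
go([.4975,.2796,.022],r)
a=eyes.snapshot("side")[190:320,150:350];b=eyes.snapshot("top")[170:240,140:280]
a=cv2.resize(a,None,fx=3.5,fy=3.5,interpolation=cv2.INTER_CUBIC);b=cv2.resize(b,(700,350)[::1],interpolation=cv2.INTER_CUBIC)
b=b[:,:700];h=min(600,a.shape[0])
b=cv2.resize(b,(400,200));a=cv2.resize(a,(700,455))
c=np.zeros((600,700,3),np.uint8);c[:390]=a[:390];c[400:600,:400]=b
cv2.imwrite("pics/pre.png",c)
E
```

```text
time_s: 4.35
tcp_pos: [0.4947, 0.2086, 0.0187]
orientation: [-3.14, -0.866, 1.569]
force: [-1.2, -0.1, -0.3]
width: 0.087
grip_force: 0.0
[0.4947 0.2086 0.0187] [-3.1399 -0.8657  1.5689]
tool shift [0.0485 0.0028 0.0519] rotvec [-0.0094  0.0074  0.0065]
```

View pics/pre.png

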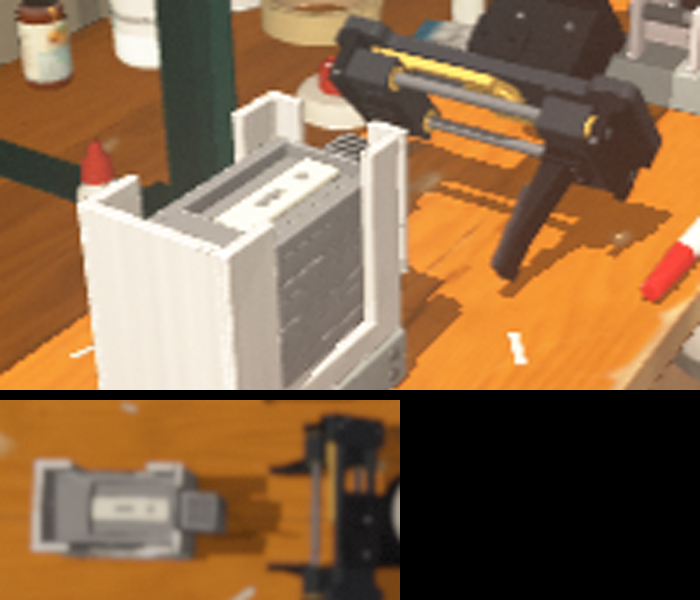

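The view shows the open gripper in front of the mouth, tips at crop rows 468 and 568 (centre 518). The tongue centre is at 511, about 516 once corrected for height. That gives a 2 mm lateral shift, which agrees with the computed value. Now advancing and closing.

```bash
python3 inch.py '[{"finger_gap": 0.087,"x": 0.012,"y": 0.0007,"z": 0.013,"wx": -0.0094,"wy": 0.0074,"wz": 0.0065},{"finger_gap": 0.087,"x": 0.012,"y": 0.0007,"z": 0.013},{"finger_gap": 0.087,"x": 0.012,"y": 0.0007,"z": 0.013},{"finger_gap": 0.087,"x": 0.012,"y": 0.0007,"z": 0.013},{"finger_gap": 0.087},{"finger_gap": 0.087}]'
python3 -c "
from h import *
go([.4975,.2796,.022],[3.1416,-.873,1.5588])"
```

```text
time_s: 4.95
tcp_pos: [0.503, 0.2795, 0.0306]
orientation: [3.119, -0.872, 1.577]
force: [0.7, 0.0, 0.5]
width: 0.0871
grip_force: 0.0
tool shift [-0.0065 -0.0056  0.0055] rotvec [0.0082 0.001  0.0119]
```

```bash
python3 inch.py '[{"finger_gap": 0.087,"x": -0.0065,"y": -0.0056,"z": 0.0055,"wx": 0.0082,"wy": 0.001,"wz": 0.0119},{"finger_gap": 0.087},{"finger_gap": 0.087}]'
python3 -c "
from h import *
go([.4975,.2796,.022],[3.1416,-.873,1.5588]);print(manip.get_state()['joint_velocities'])"
```

```text
time_s: 5.2
tcp_pos: [0.4963, 0.2777, 0.0187]
orientation: [-3.134, -0.873, 1.55]
force: [-0.1, -0.7, 0.6]
width: 0.0869
grip_force: 0.0
tool shift [ 0.0038  0.0011 -0.0006] rotvec [-0.0009 -0.0003 -0.0057]
[-0.002   0.0046 -0.0073 -0.0054 -0.0044  0.      0.0046]
```

```bash
python3 inch.py '[{"finger_gap": 0.087,"x": 0.003,"y": 0.001},{"finger_gap": 0.087},{"finger_gap": 0.045},{"finger_gap": 0.045},{"finger_gap": 0.045},{"finger_gap": 0.045},{"finger_gap": 0.04},{"finger_gap": 0.038}]' 50
python3 inch.py '[{"finger_gap": 0.02},{"finger_gap": 0.02},{"finger_gap": 0.02},{"finger_gap": 0.02},{"finger_gap": 0.02},{"finger_gap": 0.02}]'
python3 -c "
from h import *
go([.4975,.2796,.022],[3.1416,-.873,1.5588])"
```

```text
time_s: 5.87
tcp_pos: [0.4973, 0.2806, 0.0212]
orientation: [-3.135, -0.874, 1.552]
force: [-0.1, 0.5, 0.1]
width: 0.0551
grip_force: 0.0
time_s: 6.37
tcp_pos: [0.4974, 0.2805, 0.0212]
orientation: [-3.135, -0.874, 1.552]
force: [0.2, -0.3, 0.3]
width: 0.0333
grip_force: 50.0
tool shift [-0.      0.0001 -0.0012] rotvec [-0.0013 -0.001  -0.0043]
```

```bash
python3 inch.py '[{"finger_gap": 0.02,"x": -0.0064,"z": -0.0077},{"finger_gap": 0.02,"x": -0.0064,"z": -0.0077},{"finger_gap": 0.02,"x": -0.0064,"z": -0.0077},{"finger_gap": 0.02,"x": -0.0064,"z": -0.0077}]'
python3 inch.py '[{"finger_gap": 0.02,"x": -0.0064,"z": -0.0077},{"finger_gap": 0.02,"x": -0.0064,"z": -0.0077},{"finger_gap": 0.02,"x": -0.0064,"z": -0.0077},{"finger_gap": 0.02,"x": -0.0064,"z": -0.0077}]'
```

```text
time_s: 6.7
tcp_pos: [0.4965, 0.2397, 0.0214]
orientation: [-3.134, -0.874, 1.552]
force: [0.8, 3.5, -0.6]
width: 0.0332
grip_force: 50.0
time_s: 7.03
tcp_pos: [0.496, 0.1998, 0.0216]
orientation: [-3.135, -0.875, 1.552]
force: [-0.5, 6.5, -0.8]
width: 0.0332
grip_force: 50.0
```

```bash
python3 inch.py '[{"finger_gap": 0.02,"x": -0.0064,"z": -0.0077},{"finger_gap": 0.02,"x": -0.0064,"z": -0.0077},{"finger_gap": 0.02,"x": -0.0064,"z": -0.0077},{"finger_gap": 0.02,"x": -0.0064,"z": -0.0077},{"finger_gap": 0.02,"x": -0.0064,"z": -0.0077}]'
python3 inch.py '[{"finger_gap": 0.02,"x": -0.0064,"z": -0.0077},{"finger_gap": 0.02,"x": -0.0064,"z": -0.0077},{"finger_gap": 0.02,"x": -0.0064,"z": -0.0077},{"finger_gap": 0.02,"x": -0.0064,"z": -0.0077},{"finger_gap": 0.02,"x": -0.0064,"z": -0.0077},{"finger_gap": 0.02,"x": -0.0064,"z": -0.0077},{"finger_gap": 0.02},{"finger_gap": 0.02}]'
python3 - <<'E'
from h import *
a=eyes.snapshot("side")[190:340,150:350];b=eyes.snapshot("top")[170:240,140:280]
c=np.zeros((600,800,3),np.uint8);c[:450,:600]=cv2.resize(a,(600,450));c[400:,400:]=cv2.resize(b,(400,200))
cv2.imwrite("pics/out.png",c)
E
```

```text
time_s: 7.45
tcp_pos: [0.4957, 0.1486, 0.0213]
orientation: [-3.135, -0.873, 1.551]
force: [-0.8, 0.5, -1.6]
width: 0.0334
grip_force: 50.0
time_s: 8.12
tcp_pos: [0.495, 0.0898, 0.0218]
orientation: [-3.135, -0.874, 1.551]
force: [0.5, 0.8, -1.6]
width: 0.0332
grip_force: 50.0
```

View pics/out.png

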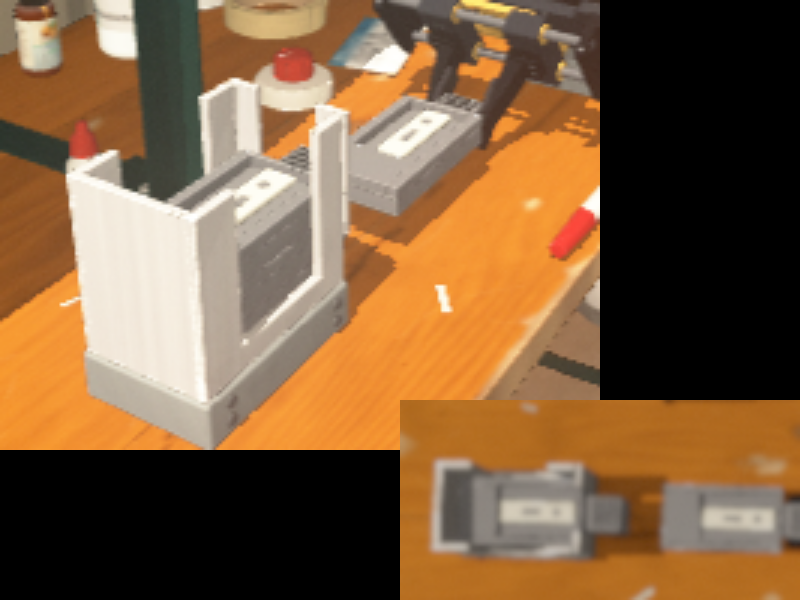

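The top carriers have dropped (cassette at crop (500–575, 512)), and the drawn carrier is level in the grip, clear of the mouth at crop (662–785, 518). Next I lift it and carry it over to the dock mouth.

```bash
python3 inch.py '[{"finger_gap": 0.02,"x": 0.0249,"z": -0.0209},{"finger_gap": 0.02,"x": 0.0249,"z": -0.0209},{"finger_gap": 0.02,"x": 0.0249,"z": -0.0209},{"finger_gap": 0.02,"x": 0.0249,"z": -0.0209},{"finger_gap": 0.02,"x": -0.0231,"y": -0.001,"z": -0.0276},{"finger_gap": 0.02,"x": -0.0231,"y": -0.001,"z": -0.0276},{"finger_gap": 0.02,"x": -0.0231,"y": -0.001,"z": -0.0276},{"finger_gap": 0.02,"x": -0.0231,"y": -0.001,"z": -0.0276}]'
python3 inch.py '[{"finger_gap": 0.02,"x": -0.0231,"y": -0.001,"z": -0.0276},{"finger_gap": 0.02,"x": -0.0231,"y": -0.001,"z": -0.0276},{"finger_gap": 0.02,"x": -0.0231,"y": -0.001,"z": -0.0276},{"finger_gap": 0.02,"x": -0.0231,"y": -0.001,"z": -0.0276},{"finger_gap": 0.02,"x": -0.0231,"y": -0.001,"z": -0.0276},{"finger_gap": 0.02,"x": -0.0231,"y": -0.001,"z": -0.0276},{"finger_gap": 0.02,"x": -0.0231,"y": -0.001,"z": -0.0276},{"finger_gap": 0.02,"x": -0.0231,"y": -0.001,"z": -0.0276}]'
python3 inch.py '[{"finger_gap": 0.02},{"finger_gap": 0.02}]'
python3 -c "
from h import *
r=(Ro.from_euler('z',np.pi/2+.022)*Ro.from_euler('x',np.pi)*Ro.from_euler('y',.873)).as_euler('xyz')
go([.4753,-.3335,.05],r)"
```

```text
time_s: 8.88
tcp_pos: [0.4889, -0.0544, 0.1522]
orientation: [-3.135, -0.873, 1.554]
force: [0.9, 0.4, -2.7]
width: 0.0334
grip_force: 50.0
time_s: 9.55
tcp_pos: [0.4774, -0.3423, 0.1518]
orientation: [-3.135, -0.875, 1.553]
force: [0.4, -0.0, -1.1]
width: 0.0332
grip_force: 50.0
time_s: 9.72
tcp_pos: [0.4773, -0.3428, 0.1507]
orientation: [-3.134, -0.875, 1.549]
force: [0.2, 0.5, -1.5]
width: 0.0332
grip_force: 50.0
tool shift [-0.0714 -0.0017  0.0717] rotvec [ 0.0257 -0.0019 -0.0278]
```

```bash
python3 inch.py '[{"finger_gap": 0.02,"x": -0.0178,"y": -0.0004,"z": 0.0179,"wx": 0.0257,"wy": -0.002,"wz": -0.0278},{"finger_gap": 0.02,"x": -0.0178,"y": -0.0004,"z": 0.0179},{"finger_gap": 0.02,"x": -0.0178,"y": -0.0004,"z": 0.0179},{"finger_gap": 0.02,"x": -0.0178,"y": -0.0005,"z": 0.0179},{"finger_gap": 0.02},{"finger_gap": 0.02}]'
python3 - <<'E'
from h import *
r=(Ro.from_euler('z',np.pi/2+.022)*Ro.from_euler('x',np.pi)*Ro.from_euler('y',.873)).as_euler('xyz')
go([.4753,-.3335,.0235],r)
a=eyes.snapshot("side");b=eyes.snapshot("top")
cv2.imwrite("pics/s1.png",a);cv2.imwrite("pics/t1.png",b)
c=np.zeros((600,800,3),np.uint8);c[:360,:]=cv2.resize(a[160:232,300:460],(800,360),interpolation=cv2.INTER_CUBIC)
c[360:,:]=cv2.resize(b[198:246,325:485],(800,240),interpolation=cv2.INTER_CUBIC)
cv2.imwrite("pics/dockpre.png",c)
E
```

```text
time_s: 10.22
tcp_pos: [0.4756, -0.3304, 0.0513]
orientation: [-3.141, -0.875, 1.596]
force: [1.0, 0.3, -0.0]
width: 0.0331
grip_force: 50.0
tool shift [-0.0234 -0.0003  0.0154] rotvec [-0.0034 -0.0023  0.0023]
```

View pics/dockpre.png

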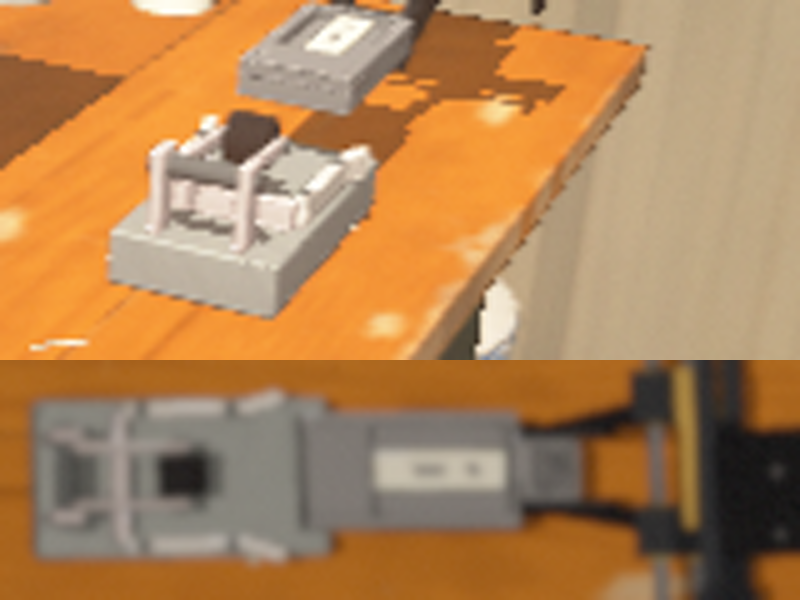

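Seen from above, the carrier's front edge is at crop x 303, its centre row ~474 (≈477 once corrected for height). The dock's centre row is ~477, so it is aligned with the lane and just short of the funnel. In the side view it is level. Next I lower it.

```bash
python3 inch.py '[{"finger_gap": 0.02,"x": -0.0078,"y": -0.0001,"z": 0.0051,"wx": -0.0034,"wy": -0.0023,"wz": 0.0023},{"finger_gap": 0.02,"x": -0.0078,"y": -0.0001,"z": 0.0051},{"finger_gap": 0.02,"x": -0.0078,"y": -0.0001,"z": 0.0051},{"finger_gap": 0.02},{"finger_gap": 0.02}]'
python3 inch.py '[{"finger_gap": 0.02,"x": -0.0008,"z": 0.0006},{"finger_gap": 0.02}]'
python3 inch.py '[{"finger_gap": 0.02,"x": -0.0008,"z": 0.0006},{"finger_gap": 0.02}]'
```

```text
time_s: 10.73
tcp_pos: [0.4749, -0.3357, 0.0229]
orientation: [-3.142, -0.871, 1.591]
force: [0.2, 0.3, -1.0]
width: 0.0332
grip_force: 50.0
time_s: 10.9
tcp_pos: [0.4755, -0.3359, 0.0227]
orientation: [3.14, -0.87, 1.592]
force: [0.4, 0.1, -1.2]
width: 0.0331
grip_force: 50.0
time_s: 11.07
tcp_pos: [0.4755, -0.336, 0.0218]
orientation: [3.14, -0.87, 1.592]
force: [-0.2, -0.2, 0.0]
width: 0.0332
grip_force: 50.0
```

```bash
python3 inch.py '[{"finger_gap": 0.02,"x": 0.0064,"z": 0.0077},{"finger_gap": 0.02,"x": 0.0064,"z": 0.0077},{"finger_gap": 0.02,"x": 0.0064,"z": 0.0077},{"finger_gap": 0.02}]'
python3 inch.py '[{"finger_gap": 0.02,"x": 0.0064,"z": 0.0077},{"finger_gap": 0.02,"x": 0.0064,"z": 0.0077},{"finger_gap": 0.02}]'
```

```text
time_s: 11.4
tcp_pos: [0.4751, -0.3039, 0.022]
orientation: [3.139, -0.871, 1.595]
force: [0.9, 1.0, -1.0]
width: 0.0334
grip_force: 50.0
time_s: 11.65
tcp_pos: [0.4746, -0.2837, 0.0216]
orientation: [3.14, -0.871, 1.594]
force: [0.2, 1.9, -0.3]
width: 0.0333
grip_force: 50.0
```

```bash
python3 inch.py '[{"finger_gap": 0.02,"x": 0.0064,"z": 0.0077},{"finger_gap": 0.02,"x": 0.0064,"z": 0.0077},{"finger_gap": 0.02}]'
python3 inch.py '[{"finger_gap": 0.02,"x": 0.0064,"z": 0.0077},{"finger_gap": 0.02,"x": 0.0032,"z": 0.0038},{"finger_gap": 0.02}]'
```

```text
time_s: 11.9
tcp_pos: [0.474, -0.2646, 0.0215]
orientation: [3.14, -0.87, 1.593]
force: [-0.0, 1.6, -0.9]
width: 0.0335
grip_force: 50.0
time_s: 12.15
tcp_pos: [0.4736, -0.2502, 0.0212]
orientation: [3.14, -0.87, 1.593]
force: [-0.5, 1.7, 1.1]
width: 0.0337
grip_force: 50.0
```

```bash
python3 inch.py '[{"finger_gap": 0.02,"x": 0.0032,"z": 0.0038},{"finger_gap": 0.02}]'
python3 inch.py '[{"finger_gap": 0.02,"x": 0.0019,"z": 0.0023},{"finger_gap": 0.02}]'
python3 inch.py '[{"finger_gap": 0.02,"x": 0.0019,"z": 0.0023},{"finger_gap": 0.02}]'
python3 inch.py '[{"finger_gap": 0.02,"x": 0.0019,"z": 0.0023},{"finger_gap": 0.02}]'
```

```text
time_s: 12.32
tcp_pos: [0.4736, -0.2461, 0.0212]
orientation: [3.14, -0.87, 1.592]
force: [-0.0, -1.8, 2.4]
width: 0.0332
grip_force: 50.0
time_s: 12.48
tcp_pos: [0.4736, -0.2436, 0.0212]
orientation: [3.14, -0.869, 1.592]
force: [-1.0, -4.8, 3.9]
width: 0.0332
grip_force: 50.0
time_s: 12.65
tcp_pos: [0.4735, -0.2407, 0.0211]
orientation: [3.14, -0.869, 1.592]
force: [-0.5, -5.1, 4.7]
width: 0.0335
grip_force: 50.0
time_s: 12.82
tcp_pos: [0.4735, -0.2401, 0.0211]
orientation: [3.139, -0.866, 1.59]
force: [-0.9, -11.8, 8.1]
width: 0.0332
grip_force: 50.0
```

Run:
```python
from h import *
a=eyes.snapshot("side");b=eyes.snapshot("top")
c=np.zeros((600,800,3),np.uint8);c[:360,:]=cv2.resize(a[160:205,320:420],(800,360),interpolation=cv2.INTER_CUBIC)
c[360:,:]=cv2.resize(b[198:246,325:485],(800,240),interpolation=cv2.INTER_CUBIC)
cv2.imwrite("pics/in.png",c)
```

```text
(no output)
```

View pics/in.png

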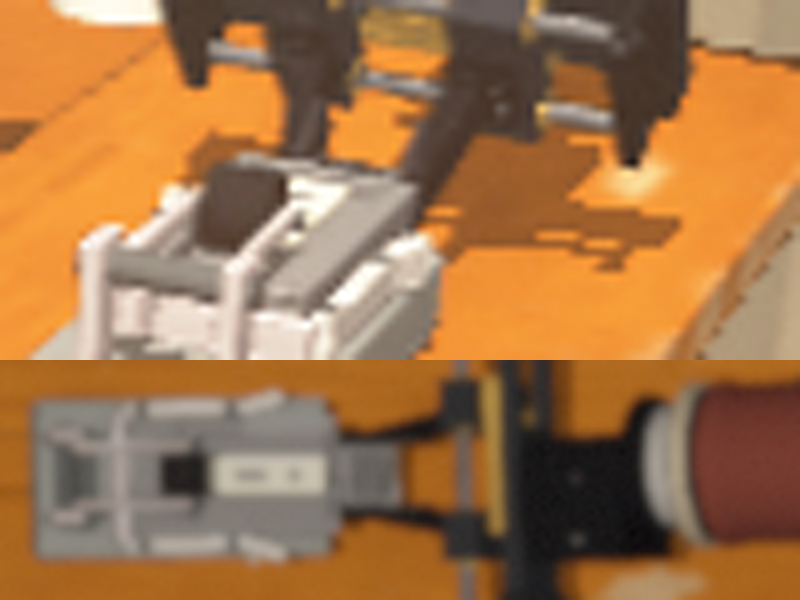

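The carrier is in the lane with the roller on top of it. The tongue root is at crop x ~336, level with the dock mouth edge at 332, and the tongue end at 400 gives y ≈ -0.262, so it is essentially home. A slightly firmer push should confirm the stop.

```bash
python3 inch.py '[{"finger_gap": 0.02,"x": 0.0013,"z": 0.0015},{"finger_gap": 0.02}]'
python3 inch.py '[{"finger_gap": 0.02,"x": 0.0013,"z": 0.0015},{"finger_gap": 0.02},{"finger_gap": 0.02}]'
```

```text
time_s: 13.08
tcp_pos: [0.4735, -0.2401, 0.021]
orientation: [3.138, -0.863, 1.589]
force: [-0.4, -20.0, 9.5]
width: 0.0331
grip_force: 50.0
time_s: 13.33
tcp_pos: [0.4736, -0.24, 0.0209]
orientation: [3.137, -0.86, 1.588]
force: [-1.9, -24.8, 10.7]
width: 0.0337
grip_force: 50.0
```

```bash
python3 inch.py '[{"finger_gap": 0.02,"x": -0.0022,"z": -0.0031},{"finger_gap": 0.02},{"finger_gap": 0.02}]'
```

```text
time_s: 13.58
tcp_pos: [0.4733, -0.2401, 0.021]
orientation: [3.14, -0.866, 1.589]
force: [-1.9, -12.7, 5.4]
width: 0.0331
grip_force: 50.0
```

```bash
python3 inch.py '[{"finger_gap": 0.02,"x": -0.0012,"z": -0.0015},{"finger_gap": 0.02}]'
python3 inch.py '[{"finger_gap": 0.04},{"finger_gap": 0.06},{"finger_gap": 0.087},{"finger_gap": 0.087},{"finger_gap": 0.087},{"finger_gap": 0.087},{"finger_gap": 0.087},{"finger_gap": 0.087}]'
```

```text
time_s: 13.75
tcp_pos: [0.4734, -0.2401, 0.0211]
orientation: [3.14, -0.869, 1.591]
force: [-1.2, -7.1, 3.7]
width: 0.0334
grip_force: 50.0
time_s: 14.42
tcp_pos: [0.4734, -0.2386, 0.0213]
orientation: [3.14, -0.87, 1.592]
force: [0.2, -0.0, -0.1]
width: 0.0788
grip_force: 0.0
```

```bash
python3 inch.py '[{"finger_gap": 0.087,"x": -0.0064,"z": -0.0077},{"finger_gap": 0.087,"x": -0.0129,"z": -0.0153},{"finger_gap": 0.087,"x": -0.0129,"z": -0.0153},{"finger_gap": 0.087,"x": -0.0129,"z": -0.0153},{"finger_gap": 0.087,"x": -0.0129,"z": -0.0153},{"finger_gap": 0.087,"x": -0.0129,"z": -0.0153},{"finger_gap": 0.087,"x": 0.023,"z": -0.0193},{"finger_gap": 0.087,"x": 0.023,"z": -0.0193}]'
python3 inch.py '[{"finger_gap": 0.087,"x": 0.023,"z": -0.0193},{"finger_gap": 0.087,"x": 0.023,"z": -0.0193},{"finger_gap": 0.087}]'
python3 - <<'E'
from h import *
a=eyes.snapshot("side");b=eyes.snapshot("top")
c=np.zeros((600,800,3),np.uint8)
c[:390,:420]=cv2.resize(a[205:335,150:290],(420,390),interpolation=cv2.INTER_CUBIC)
c[:390,430:800]=cv2.resize(a[155:220,320:382],(370,390),interpolation=cv2.INTER_CUBIC)
c[400:,:390]=cv2.resize(b[188:228,142:220],(390,200),interpolation=cv2.INTER_CUBIC)
c[400:,400:]=cv2.resize(b[201:241,330:410],(400,200),interpolation=cv2.INTER_CUBIC)
cv2.imwrite("pics/fin.png",c)
E
```

```text
time_s: 15.08
tcp_pos: [0.4741, -0.3499, 0.0797]
orientation: [-3.138, -0.873, 1.586]
force: [0.5, 0.2, 1.0]
width: 0.0871
grip_force: 0.0
time_s: 15.33
tcp_pos: [0.4773, -0.3505, 0.1477]
orientation: [3.131, -0.864, 1.599]
force: [1.2, 0.3, 1.6]
width: 0.0873
grip_force: 0.0
```

View pics/fin.png

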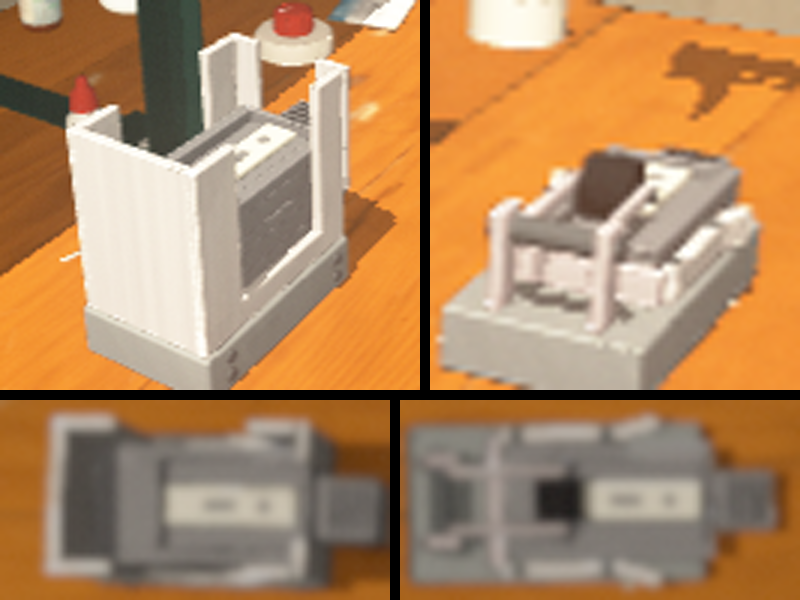

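The final view shows the roller on the docked carrier, its tongue (crop (715–775, 500)) outwards, and the stack dropped by one pitch. I'll check the flatness numerically, comparing edge rows with the first picture.

Run:
```python
from h import *
s0=cv2.imread("pics/side0.png");s1=eyes.snapshot("side");t0=cv2.imread("pics/top0.png");t1=eyes.snapshot("top")
g=[cv2.GaussianBlur(cv2.cvtColor(i,cv2.COLOR_BGR2GRAY),(3,3),0).astype(float) for i in(s0,s1)]
X=np.array([.0195,1,0]);Y=np.array([-1,.0195,0]);o=np.array([.498,.351,0])
P=lambda x,y,z:px("side",o+(x*X+y*Y)/1000+[0,0,z/1000])
for im,z in((g[0],118),(g[1],96)):
    L=[]
    for x in range(-38,40,6):
        u,v=P(x,32,z);c=int(round(u));r=np.arange(int(v)-7,int(v)+8)
        d=np.diff(im[r,c]);k=d.argmin();L.append((x,round(r[k]+.5-v,1),int(d[k])))
    print(z,L)
# objects left alone: red knob/marker/bottle changes in top picture
d=cv2.absdiff(t0,t1).max(2)
for n,(x,y,w,h) in dict(timer=(275,143,30,28),bottle=(345,147,20,16),marker=(245,247,60,15)).items():print(n,d[y:y+h,x:x+w].mean(),d[y:y+h,x:x+w].max())
```

```text
118 [(-38, np.float64(-0.6), -6), (-32, np.float64(-0.1), -23), (-26, np.float64(-0.7), -26), (-20, np.float64(-1.3), -22), (-14, np.float64(-0.9), -25), (-8, np.float64(-1.6), -23), (-2, np.float64(-0.2), -22), (4, np.float64(-0.9), -24), (10, np.float64(-0.7), -24), (16, np.float64(-0.4), -23), (22, np.float64(-1.2), -23), (28, np.float64(-7.0), -10), (34, np.float64(-6.8), -14)]
96 [(-38, np.float64(-0.3), -7), (-32, np.float64(-0.9), -22), (-26, np.float64(-0.5), -23), (-20, np.float64(-0.2), -23), (-14, np.float64(0.1), -22), (-8, np.float64(-0.6), -23), (-2, np.float64(-0.3), -23), (4, np.float64(-0.1), -23), (10, np.float64(0.2), -21), (16, np.float64(-0.7), -23), (22, np.float64(0.5), -22), (28, np.float64(-1.4), -8), (34, np.float64(-0.3), -1)]
timer 1.6666666666666667 10
bottle 1.678125 8
marker 1.3811111111111112 6
```

```bash
python3 inch.py '[{"finger_gap": 0.087},{"finger_gap": 0.087}]'; python3 -c "
from workcell import manip, eyes
print(manip.finish_job())"
```

```text
time_s: 15.7
tcp_pos: [0.475, -0.3483, 0.1403]
orientation: [-3.141, -0.871, 1.59]
force: [-0.3, 0.0, -0.4]
width: 0.0873
grip_force: 0.0
the job is handed in; nothing more can be done
None
```

The lowest carrier is in the dock, pushed against the stop (about 25 N of resistance) with the roller on top of it, and released; the other three dropped, the top one measures flat, the timer, bottle and marker did not move, and the job was handed in at about 16 s with no verdict returned.

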